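Give a dose into the red cup from the inclined pump

ROBOT

A 7-joint arm with a two-finger parallel gripper is mounted at the origin on the work surface. World frame = base frame: x ahead of the robot, y to its left, z up, the work surface at z = 0. Lengths are in mm, angles in rad, forces in N, time in s.
With the tool pointing down it reaches from about 400 to 900 mm from the base axis. Payload 5.5 kg.
Tool frame: the origin (TCP) lies between the finger pads, 19 mm behind the fingertips; this is the grasp point; z points along the fingers, y is the direction in which the jaws open and shut (so a half turn about z gives the same grasp; the last joint's range is limited). The gripper opens to 92 mm and grips with 3 to 60 N. Pads are 19 mm wide; open, the fingers measure 130 mm over their backs; the gripper's body (75 mm by 190 mm) begins 47 mm behind the grasp point.
Start: joints at [-0.888, 0.501, -0.427, 1.55, 0.221, 1.138, -0.21], TCP at [264.89, 593.576, 245.529] pointing down, gripper open.
Joint ranges: [-2.88, 2.88], [-0.31, 2.03], [-1.54, 1.56], [0.2, 2.42], [-1.41, 4.55], [0.19, 2.02], [-2.57, 2.57]. Speed limits (rad/s): [2.57, 2.57, 3.14, 3.14, 3.14, 3.14, 3.14].

INTERFACE

Orientations are given as a rotation vector (axis times angle).
In Python, from cell import arm gives the robot as it stands.
- The arm moves only by the shell command python3 -m handwheel 'ROWS' [OPENING] [FORCE]. ROWS is JSON, a list of rows, each a list of 4 numbers: the shift along the tool's x, y, z in cm, then the turn about the tool's z in units of 8 degrees (1.0 is 8 degrees). In form: [[tx, ty, tz, spin], ...]. A call has 1 to 20 rows; each row shifts and turns the commanded pose from where the row before left it, along the tool's axes as they then stand; what a row does not reach is not made up. A row lasts 1/8 s, in which the tool goes at most 62.5 mm and 10.7 degrees, less where a joint would pass 70% of its speed; a pose out of reach is approached as far as the arm can. A call is refused whole if a number of a shift passes 6.25 or a number of a turn 1, either way. A call with a gripper value outside its range is refused whole. OPENING is the finger opening in cm, from 0 to 9.18, set as the call begins (- or left out, the last holds). The fingers move at their own pace and stop on an object; FORCE is the grip in N (left out, the last holds). Time passes only in rows, so rows that do not move let the fingers close. It gives the time, the measured TCP pose, the force and the opening at its end, in the units of the state.
- arm.get_obs(): the state, without advancing time (a new reading comes with each control period).
- arm.get_image(name): name is "side" or "top" or "wrist"; returns a dict with "pixels" (384x512x3 uint8, red, green, blue), "fx", "fy", "cx", "cy" (pixels), "k1" (the pictures are not rectified: a ray, as slopes to the right and down, at radius r is drawn at 1 + k1 r^2 times it, then the intrinsics apply), "origin" and "rotation" of the camera in the world. Camera axes: x right, y up, looking along -z (the intrinsics and any distortion apply to the point x, -y, -z); pixel columns grow to the right and rows downward; lengths in mm; the calibration is good to about 2 mm. A picture is of the moment at which its call begins. There is no depth.
- arm.hand_in(): hands the job in, once; it reports no verdict.
Trained networks look in the newest picture that a camera, given by its name, has taken for a name from the list of things; names that differ only in an ending like _2 or _b are one class to them, and where a whole thing is asked for, a point or a joint stands for the part that bears it (a point fixed in the world has none). Each returns a list of dicts, best first, with "p" (0 to 1); they miss things now and then, are a little off and sometimes report something else, mostly with a low value. They report only what shows in the picture. A call takes as long as a camera call. They do not tell look-alikes from the thing itself.
- arm.spot_in(camera, thing): "point" ([x, y, z] in mm, in world coordinates, good to about 4 mm: the middle of the surface that is visible of it).
The state is a dict: "time": time; "joint_pos": joint angles; "dq": joint speeds; "tau": joint torques, N m; "tcp_pos": TCP position; "ee_rot": TCP orientation; "ft_force": force on the tool from outside, world axes, zero at the start; "moment": the same for the moment, N m; "opening": finger opening in mm.
Only numpy, scipy, OpenCV 4.12 (cv2) and the standard library are available. Lean on these libraries where they do the work, as an engineer would, in place of code of your own. Each camera call takes 0.05 s, during which the arm holds its last target. There are 200 camera calls.

TASK

Lift the red dosing cup up and off its hook by the black grip, and stand it upright on the bench with its mouth under the steel spout of the dispenser. Then press the blue pump head down its slanting axis until you feel it meet its stop (how far that is differs every time; push firmly against it for a moment but do not ram it), and let it rise again, leaving the cup under the spout. Keep the cup upright throughout, do not work the pump unless the cup stands under the spout, and leave the bowl, bottle, flask and jug where they are.

Things in the scene. Friction and masses are not known exactly. Their poses are not given: they have to be found in the camera images.
- dispenser: Fixed dosing dispenser: white tank 160 (x) x 180 (y) x 118 mm high, centred 50 mm behind (+x of) the origin, which lies on the bench; tank front at x = -30 mm, facing its own -x (to the robot at yaw 0). A 12 mm steel spout pipe, its top 118 mm above the bench, runs forward from the tank to spout_tip. On the tank a pump leans 35 degrees forward, under a clear splash shield on two posts.
- shield_edge (a point): Mid lower front edge of the clear splash shield, 25 mm in front of the dispenser's origin, 310 mm above the bench. The shield, 6 mm thick, 200 mm wide (y), runs from here 155 mm back (+x); posts at dispenser x = 115, y = +-80 mm. It is right above the pump head; a tool pointing straight down cannot reach the head; come in below this edge, along the pump axis. Axes as the dispenser's.
- spout_tip (a point): Lower end of the spout, 97 mm in front of (-x) the dispenser's origin, 98 mm above the bench. The cup's rim passes below it and the pipe passes below the cup's bail bar, so the cup slides in from the front (-x side), just above the bench; lowered from above, its rim would catch on the pipe. Axes as the dispenser's.
- pump_barrel: Fixed grey pump barrel, 48 mm diameter, 90 mm long, on the tank; origin at its lower end. Its z axis is the pump's axis, leaning 35 degrees from vertical towards the dispenser's front (-x) and pointing up and out to the head. A hidden dose stop is inside; the pump head meets it after somewhere between 13 and 26 mm of travel, to be felt.
- head_top (a point): Centre of the flat top face of the blue pump head (48 mm diameter, 14 mm thick, on a 16 mm steel stem), at rest 138 mm along z from the barrel's origin, about 215 mm above the bench. z points out along the pump's axis, away from the barrel. It moves with the head.
- pump_head (a joint): Travel of the pump head along its axis in m: 0 up at rest, growing as it is pressed. The return spring pushes back with about 4 N at rest, rising 0.2 N per mm; at the stop the force rises steeply (about 3 N per mm). More than 35 N on the head counts as ramming.
- cup_stand: Fixed stand: dark steel base plate 200 (x, from -80 to +120 mm) x 130 (y) x 12 mm, a post at x = +80 mm up to 170 mm, and a level flat hook arm, 24 mm wide (y), 8 mm thick, from the post towards -x to x = -32 mm, where its end turns up to 186 mm above the bench. Origin on the bench below the hanging point; at yaw 0 the hook's open end points to the robot.
- hook_rest (a point): Point on top of the hook arm where the cup's bail rests, 170 mm above the bench. Axes as the stand's.
- cup: Loose red dosing cup, about 0.2 kg, 90 mm wide at the rim, 75 mm high, with a rigid square steel bail along its y. Origin at the centre of its underside, z up. At the start it hangs by the bail bar on the hook arm, underside 40 mm above the bench, bail across the arm: to free it lift it 20 to 32 mm, then pull it out along the stand's -x by 70 mm or more.
- cup_mouth (a point): Centre of the cup's mouth, level with the rim, 75 mm above the underside.
- cup_grip (a point): Middle of the round black grip, 24 mm diameter, that stands on the bail bar from 138 to 180 mm above the cup's underside; this point is at 159 mm. The bail: legs 4 mm thick at y = +-46 mm, and a bar 10 mm (x) x 96 mm (y) from 130 to 138 mm above the underside.
- bowl: Bystander: white bowl, 116 mm wide, 50 mm high; origin at the centre of its underside.
- bottle: Bystander: green bottle, 70 mm wide, 240 mm high; origin at the centre of its underside.
- flask: Bystander: glass conical flask, 92 mm wide, 150 mm high; origin at the centre of its underside.
- jug: Bystander: clear jug with a pink lid, 100 mm wide, 136 mm high; origin at the centre of its underside.
There are look-alikes about, which are no part of the job. Several things look just like the cup_stand: the one meant starts farthest to the robot's left.

How it is judged:
By the outcome, as a careful person would: the job done as asked, in the order asked, and still so for the second after the job is handed in, with the robot touching nothing.
It also fails if it takes over 67 s, if anything falls off the work surface, if the arm or the gripper's body presses on something with over 40 N, if the wrist force passes 120 N, or if a joint passes its speed limit or range.

## Working session

There is one attempt and no reset: what is moved stays moved. The work goes in short steps, Python scripts to look and compute and a shell command to move; the robot and the scene stay as the last step left them, time stands still between calls to the robot, and variables do not carry over. Pictures are saved under pics/ and viewed, about 8 in all and at most 12, crops included, and the job is handed in when it is done.

```bash
mkdir -p pics; cat > h.py <<'E'
import cv2,numpy as np
from cell import arm
from scipy.spatial.transform import Rotation as R
def save(cam,fn):
    im=arm.get_image(cam); cv2.imwrite('pics/'+fn,im['pixels'][:,:,::-1]); return im
def proj(im,P):
    p=np.array(im['rotation']).T@(np.array(P,float)-im['origin']); x,y=p[0]/-p[2],-p[1]/-p[2]
    k=1+im['k1']*(x*x+y*y); return im['fx']*x*k+im['cx'],im['fy']*y*k+im['cy']
def ray(im,u,v):
    K=np.array([[im['fx'],0,im['cx']],[0,im['fy'],im['cy']],[0,0,1.]])
    a=cv2.undistortPoints(np.array([[[u,v]]],float),K,np.array([im['k1'],0,0,0.]))[0,0]
    return np.array(im['origin']),np.array(im['rotation'])@np.array([a[0],-a[1],-1])
def atz(im,u,v,z):
    o,d=ray(im,u,v); return o+d*(z-o[2])/d[2]
E
python3 - <<'E'
from h import *
np.set_printoptions(precision=1,suppress=True)
ims={c:save(c,c+'1.png') for c in('top','side')}
cv2.imwrite('pics/both1.png',cv2.resize(np.hstack([ims['top']['pixels'],ims['side']['pixels']])[:,:,::-1],(800,300)))
o=arm.get_obs();print({k:np.round(o[k],3) for k in('time','tcp_pos','ee_rot','opening','ft_force')}); print(R.from_rotvec(o['ee_rot']).as_matrix())
for c in('top','side'):
  print(c,ims[c]['origin'])
  for t in('cup','cup_grip','cup_stand','dispenser','pump_head','pump_barrel','bowl','bottle','flask','jug','head_top'):
    print(t,[(np.round(d['point'],0).tolist(),round(d['p'],2),np.round(proj(ims[c],d['point'])).tolist()) for d in arm.spot_in(c,t)])
E
```

```text
{'time': np.float64(0.1), 'tcp_pos': array([264.7, 593. , 244.6]), 'ee_rot': array([-0.7, -3.1,  0. ]), 'opening': np.float64(92.019), 'ft_force': array([0. , 0.2, 0.3])}
[[-0.9  0.4 -0. ]
 [ 0.4  0.9 -0. ]
 [ 0.  -0.  -1. ]]
top [ 287.9   -2.9 1957.2]Traceback (most recent call last):
  File "<stdin>", line 9, in <module>
  File "h.py", line 7, in proj
    p=np.array(im['rotation']).T@(np.array(P,float)-im['origin']); x,y=p[0]/-p[2],-p[1]/-p[2]
                                                                       ~^^^
IndexError: invalid index to scalar variable.
```

View pics/top1.png

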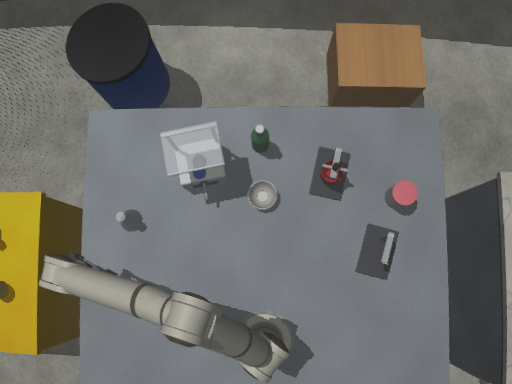

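View pics/side1.png

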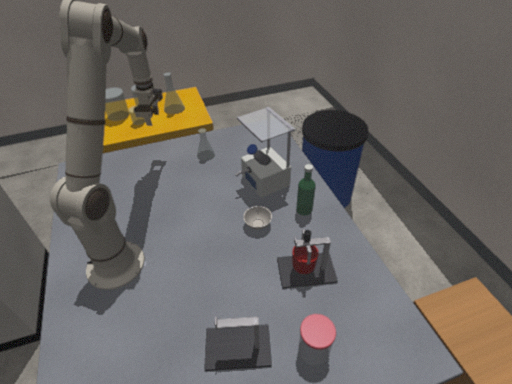

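The top view shows two stands. One, with the red cup, is at about (332,172). The other is empty, at about (378,250). The left one is at (332,172) and also holds the cup, so it fits. The dispenser is at (195,160), bowl (262,195), bottle (260,138), flask (122,217), jug (404,193).

```bash
sed -i "s/np.array(im\['rotation'\])/rm(im)/" h.py; sed -i "s/^def proj/def rm(im):\n    r=np.array(im['rotation']); return r if r.ndim==2 else R.from_rotvec(r).as_matrix()\ndef proj/" h.py
python3 - <<'E'
from h import *
np.set_printoptions(precision=3,suppress=True)
ims={c:arm.get_image(c) for c in('top','side')}
print(ims['top']['rotation'])
for c in('top','side'):
  print(c,ims[c]['origin'])
  for t in('cup','cup_grip','cup_stand','dispenser','pump_head','pump_barrel','bowl','bottle','flask','jug','head_top'):
    print(t,[(np.round(d['point'],0).tolist(),round(d['p'],2),np.round(proj(ims[c],d['point'])).tolist()) for d in arm.spot_in(c,t)])
a=ims['top']['pixels'][110:220,150:360]; b=ims['side']['pixels'][95:295,225:345]
cv2.imwrite('pics/crop.png',np.hstack([cv2.resize(a,(500,262),interpolation=2)[:,:,::-1],cv2.resize(b,(157,262),interpolation=2)[:,:,::-1]]))
cv2.imwrite('pics/crop1.png',np.hstack([cv2.resize(ims['top']['pixels'][140:210,300:360],(300,350),interpolation=2),cv2.resize(ims['top']['pixels'][115:215,155:230],(262,350),interpolation=2)])[:,:,::-1])
E
```

```text
[ 0.126 -0.107 -1.572]
top [ 287.928   -2.876 1957.199]
cup [([647.0, -260.0, 102.0], 0.56, [330.0, 171.0])]
cup_grip [([647.0, -259.0, 98.0], 0.8, [330.0, 172.0])]
cup_stand [([344.0, -444.0, 11.0], 0.93, [375.0, 251.0]), ([640.0, -261.0, 13.0], 0.76, [328.0, 177.0])]
dispenser [([671.0, 237.0, 316.0], 0.64, [194.0, 154.0])]
pump_head [([468.0, 522.0, 60.0], 0.19, [131.0, 219.0])]
pump_barrel [([767.0, 16.0, 155.0], 0.57, [258.0, 138.0]), ([628.0, 233.0, 215.0], 0.54, [199.0, 171.0])]
bowl [([577.0, 4.0, 23.0], 0.9, [262.0, 193.0])]
bottle [([769.0, 17.0, 156.0], 0.58, [258.0, 137.0])]
flask [([670.0, 238.0, 315.0], 0.73, [194.0, 154.0]), ([466.0, 525.0, 58.0], 0.57, [130.0, 220.0])]
jug [([558.0, -529.0, 132.0], 0.89, [402.0, 193.0])]
head_top [([648.0, -260.0, 97.0], 0.71, [330.0, 172.0]), ([623.0, 233.0, 211.0], 0.6, [199.0, 173.0])]
side [ 277.506 -906.311 1094.98 ]
cup [([647.0, -272.0, 89.0], 0.62, [304.0, 258.0])]
cup_grip [([647.0, -277.0, 86.0], 0.66, [305.0, 260.0])]
cup_stand [([346.0, -462.0, 12.0], 0.78, [239.0, 348.0]), ([663.0, -294.0, 11.0], 0.75, [309.0, 274.0]), ([645.0, -271.0, 92.0], 0.31, [304.0, 257.0])]
dispenser [([682.0, 209.0, 119.0], 0.75, [266.0, 166.0])]
pump_head [([627.0, 230.0, 214.0], 0.67, [252.0, 149.0])]
pump_barrel [([658.0, 223.0, 176.0], 0.77, [259.0, 155.0])]
bowl [([577.0, 26.0, 29.0], 0.76, [257.0, 216.0]), ([663.0, -290.0, 7.0], 0.46, [309.0, 274.0])]
bottle [([771.0, -7.0, 126.0], 0.76, [305.0, 192.0]), ([626.0, 228.0, 214.0], 0.4, [252.0, 149.0])]
flask [([473.0, 522.0, 49.0], 0.69, [205.0, 149.0])]
jug [([552.0, -554.0, 130.0], 0.84, [317.0, 337.0]), ([647.0, -275.0, 92.0], 0.32, [305.0, 258.0]), ([578.0, 24.0, 26.0], 0.23, [258.0, 216.0])]
head_top []
```

View pics/crop1.png

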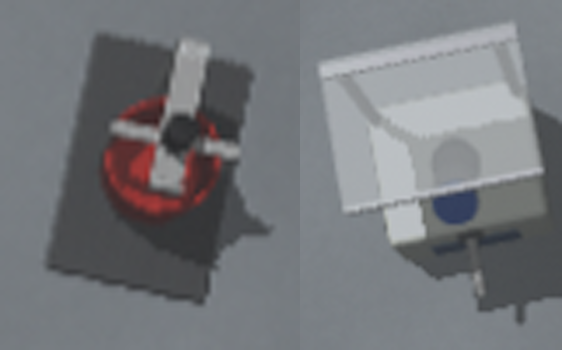

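The crop confirms it: the cup hangs on the left stand, with its black grip at about (336,167) in the top picture. The spout tip is at about (206,200) and the shield's front edge runs from (168,176) to (223,164).

```bash
python3 - <<'E'
from h import *
from scipy.optimize import least_squares
np.set_printoptions(precision=1,suppress=True)
im=arm.get_image('top')
def fit(F,x0):
  def f(p):
    c,s=np.cos(p[2]),np.sin(p[2]); o=[]
    for (u,v),(x,y,z) in F: o+=list(np.array(proj(im,[p[0]+c*x-s*y,p[1]+s*x+c*y,z]))-(u,v))
    return o
  r=least_squares(f,x0,x_scale=[100,100,1]); print(r.x,np.degrees(r.x[2]),r.fun)
  return r.x
g=lambda x,y:(300+x/5,140+y/5)
h=lambda x,y:(155+(x-300)/3.5,115+y/3.5)
st=fit([(g(50,265),(-80,65,12)),(g(97,38),(120,65,12)),(g(252,70),(120,-65,12)),(g(203,303),(-80,-65,12)),(g(182,133),(0,0,220))],[640,-260,-.2])
ds=fit([(h(345,212),(-25,100,310)),(h(541,171),(-25,-100,310)),(h(515,24),(130,-100,316)),(h(319,65),(130,100,316)),(h(479,297),(-97,0,98)),(h(388,246),(-30,90,118)),(h(545,210),(-30,-90,118))],[640,230,.1])
print('grip',atz(im,*g(182,132),220),'spout',atz(im,*h(479,295),98))
o=arm.get_obs(); print(o['tcp_pos'],R.from_rotvec(o['ee_rot']).as_matrix())
E
```

```text
[ 637.6 -266.8   -0.2] -13.233203328688806 [-0.7  0.5  0.1 -1.4  0.1 -0.7  0.2  0.1  0.2  1.2]
[638.7 235.1   0.2] 11.15980633649573 [-0.5  0.2  0.4  0.5 -0.5 -0.6 -0.5 -0.8  0.5 -1.  -0.3  0.4  1.   1.4]
grip [ 642.7 -266.2  220. ] spout [541.7 218.2  98. ]
[264.9 593.5 245.5] [[-0.9  0.4 -0. ]
 [ 0.4  0.9 -0. ]
 [ 0.  -0.  -1. ]]
```

```bash
cat >> h.py <<'E'
def plan(P,yaw=None):
    "tool shift (cm) to world P, and spin units to bring tool y to yaw deg (mod 180); shift is in axes after the spin"
    o=arm.get_obs(); M=R.from_rotvec(o['ee_rot']); m=M.as_matrix(); a=np.degrees(np.arctan2(m[1,1],m[0,1])); s=0
    if yaw is not None:
        d=(yaw-a+90)%180-90; s=-d; M=M*R.from_euler('z',s,degrees=True)
    print('t',round(o['time'],2),'tcp',np.round(o['tcp_pos'],1),'yaw',round(a,2),'tz',np.round(m[:,2],3),'F',np.round(o['ft_force'],1),'op',round(float(o['opening']),1),'q',np.round(o['joint_pos'],2))
    print(' spin units',round(s/8,2),'shift cm',np.round(M.inv().apply(np.array(P)-o['tcp_pos'])/10,2))
E
python3 -c "
from h import *
plan([630,-264,300],76.8)"; time python3 -m handwheel '[[0,0,-1,-0.75],[0,0,-2,-0.78]]' 9.18 20; python3 -c "
from h import *
plan([630,-264,300],76.8)"
```

```text
t 1.4 tcp [264.9 593.5 245.5] yaw 65.95 tz [-0. -0. -1.] F [-0.3  0.4 -0.4] op 91.7 q [-0.89  0.5  -0.43  1.55  0.22  1.14 -0.21]
 spin units -1.36 shift cm [-55.13 -75.15  -5.45]
time: 1.65
tcp_pos: [264.7, 592.9, 274.8]
ee_rot: [-0.317, -3.125, 0.003]
ft_force: [-0.1, 0.1, 0.7]
opening: 91.4
t 1.65 tcp [264.7 592.9 274.8] yaw 78.4 tz [-0.001 -0.002 -1.   ] F [-0.1  0.1  0.7] op 91.4 q [-0.85  0.48 -0.48  1.52  0.23  1.2  -0.  ]
 spin units 0.2 shift cm [-55.14 -75.09  -2.37]
real	0m0.381s
user	0m0.830s
sys	0m0.060s
```

```bash
python3 -m handwheel '[[-3.06,-4.17,-0.13,0.1],[-3.06,-4.17,-0.13,0.1],[-3.06,-4.17,-0.13,0],[-3.06,-4.17,-0.13,0],[-3.06,-4.17,-0.13,0],[-3.06,-4.17,-0.13,0],[-3.06,-4.17,-0.13,0],[-3.06,-4.17,-0.13,0],[-3.06,-4.17,-0.13,0],[-3.06,-4.17,-0.13,0],[-3.06,-4.17,-0.13,0],[-3.06,-4.17,-0.13,0],[-3.06,-4.17,-0.13,0],[-3.06,-4.17,-0.13,0],[-3.06,-4.17,-0.13,0],[-3.06,-4.17,-0.13,0],[-3.06,-4.17,-0.13,0],[-3.06,-4.17,-0.13,0]]'; python3 -c "
from h import *
plan([630,-264,300],76.8)"
```

```text
time: 3.9
tcp_pos: [629.2, -264.8, 299.0]
ee_rot: [0.366, 3.12, 0.0]
ft_force: [1.9, 0.0, -0.0]
opening: 92.1
t 3.9 tcp [ 629.2 -264.8  299. ] yaw 76.61 tz [ 0.  0. -1.] F [ 1.9  0.  -0. ] op 92.1 q [ 0.35  0.49  0.01  1.41 -0.    1.25  1.7 ]
 spin units -0.02 shift cm [-0.06  0.09 -0.1 ]
```

```bash
python3 - <<'E'
from h import *
im=save('wrist','w1.png'); print(im['origin'])
for t in('cup','cup_grip','hook_rest'): print(t,[(np.round(d['point'],0).tolist(),round(d['p'],2)) for d in arm.spot_in('wrist',t)])
print(proj(im,[638,-267,220]),proj(im,[643,-266,220]))
E
```

```text
[ 549.7498834  -246.36060607  437.30457672]
cup [([651.0, -260.0, 115.0], 0.62), ([617.0, -262.0, 11.0], 0.32)]
cup_grip [([648.0, -263.0, 115.0], 0.56)]
hook_rest [([619.0, -260.0, 20.0], 0.83), ([408.0, -461.0, 8.0], 0.67)]
(np.float64(255.3914630699241), np.float64(224.980193028328)) (np.float64(258.06049283078823), np.float64(230.35618123965494))
```

View pics/w1.png

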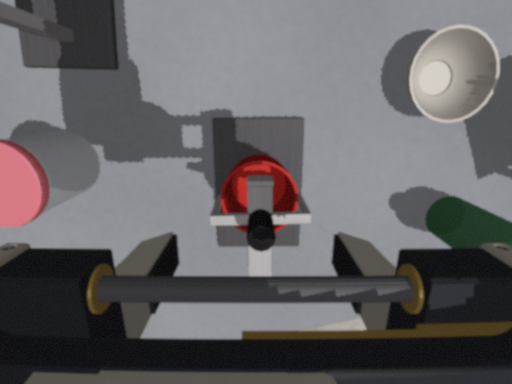

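The grip's top is at about (261,237), the bail bar is level at row 217, and the arm is at (260,185-275).

```bash
python3 - <<'E'
from h import *
im=arm.get_image('wrist'); p=atz(im,261,236,220); print(p)
b1,b2=atz(im,211,218,178),atz(im,310,217,178); print(b1,b2,np.degrees(np.arctan2(*(b1-b2)[1::-1])),(b1+b2)/2)
plan([p[0]-2,p[1],203],76.8)
E
```

```text
[ 646.78284042 -264.44735627  220.        ]
[ 636.88370834 -309.36333853  178.        ] [ 657.64765725 -219.03323433  178.        ] -102.945550230141 [ 647.26568279 -264.19828643  178.        ]
t 4.15 tcp [ 628.5 -262.6  298.4] yaw 76.6 tz [-0.001  0.001 -1.   ] F [ 0.6  0.4 -0.2] op 91.5 q [ 0.35  0.48  0.01  1.41 -0.    1.25  1.7 ]
 spin units -0.03 shift cm [-1.64  0.19  9.54]
```

```bash
python3 -m handwheel '[[-0.8,0,2,0],[-0.8,0,2,0],[0,0,2,0],[0,0,2,0],[0,0,1.4,0],[0,0,0,0]]' && python3 -m handwheel '[[0,0,0,0],[0,0,0,0],[0,0,0,0],[0,0,0,0],[0,0,0,0]]' 0 40; python3 -c "
from h import *
plan([645,-265,231],76.8)"
```

```text
time: 4.9
tcp_pos: [643.1, -266.9, 203.1]
ee_rot: [-0.367, -3.117, -0.001]
ft_force: [-0.3, 0.7, -0.1]
opening: 91.8
time: 5.52
tcp_pos: [644.2, -267.1, 205.1]
ee_rot: [0.367, 3.12, 0.0]
ft_force: [-0.1, 0.3, -1.1]
opening: 46.5
t 5.53 tcp [ 644.2 -267.1  205.1] yaw 76.59 tz [ 0. -0. -1.] F [-0.1  0.3 -1.1] op 46.5 q [ 0.35  0.59  0.    1.47 -0.    1.09  1.69]
 spin units -0.03 shift cm [-0.03  0.23 -2.59]
```

```bash
python3 -m handwheel '[[0,0,0,0],[0,0,0,0],[0,0,0,0],[0,0,0,0],[0,0,0,0]]' && python3 -m handwheel '[[0,0,-0.5,0],[0,0,-0.7,0],[0,0,-0.8,0],[0,0,-0.6,0],[0,0,0,0],[0,0,0,0]]'; python3 -c "
from h import *
save('side','s2.png')
plan([645,-265,231],76.8)"
```

```text
time: 6.15
tcp_pos: [644.4, -266.8, 205.0]
ee_rot: [0.366, 3.12, 0.001]
ft_force: [-0.1, 1.8, 0.9]
opening: 23.5
time: 6.9
tcp_pos: [644.0, -267.1, 230.7]
ee_rot: [-0.367, -3.12, -0.0]
ft_force: [-0.5, 0.5, -0.8]
opening: 23.5
t 6.95 tcp [ 643.9 -267.1  230.5] yaw 76.59 tz [-0.001  0.    -1.   ] F [ 0.8  0.4 -2.1] op 23.4 q [ 0.35  0.56  0.01  1.44 -0.    1.14  1.69]
 spin units -0.03 shift cm [-0.06  0.23 -0.05]
```

```bash
python3 -m handwheel '[[1,0,0,0],[2,0,0,0],[2.5,0,0,0],[2.5,0,0,0],[2.5,0,-0.5,0],[2,0,-1.5,0],[0.5,0,-1,0],[0,0,0,0]]'; python3 -c "
from h import *
plan([460,199,256],101.2)"
```

```text
time: 7.95
tcp_pos: [518.4, -237.3, 262.1]
ee_rot: [0.367, 3.117, -0.001]
ft_force: [0.1, 0.4, -1.5]
opening: 22.9
t 7.95 tcp [ 518.4 -237.3  262.1] yaw 76.58 tz [ 0.003 -0.001 -1.   ] F [ 0.1  0.4 -1.5] op 22.9 q [ 0.38  0.31  0.    1.75 -0.    1.08  1.72]
 spin units -3.08 shift cm [-2.74 43.93  0.55]
```

```bash
python3 -m handwheel '[[0,0,0,-0.5],[0,0,0,-0.8],[0,0,0,-0.8],[0,0,0,-0.6],[0,1,0,-0.38],[-0.2,2.5,0,0],[-0.25,4,0,0],[-0.3,5,0,0],[-0.3,5,0,0],[-0.3,5,0,0],[-0.3,5,0,0],[-0.3,5,0.1,0],[-0.3,5,0.2,0],[-0.3,4,0.2,0],[-0.2,2,0,0],[0,0.5,0,0],[0,0,0,0]]'; python3 - <<'E'
from h import *
plan([460,199,256],101.2)
im=save('wrist','w2.png'); print(im['origin'])
for t in('head_top','spout_tip','dispenser'): print(t,[(np.round(d['point'],0).tolist(),round(d['p'],2)) for d in arm.spot_in('wrist',t)])
E
```

```text
time: 10.07
tcp_pos: [459.4, 199.8, 255.7]
ee_rot: [0.308, -3.126, 0.001]
ft_force: [0.4, -0.2, -1.9]
opening: 23.0
t 10.07 tcp [459.4 199.8 255.7] yaw 101.24 tz [-0. -0. -1.] F [ 0.4 -0.2 -1.9] op 23.0 q [-0.14  0.21 -0.36  1.91  0.09  1.04  1.22]
 spin units 0.01 shift cm [-0.05 -0.09 -0.03]
[379.34421765 183.63284711 394.02630803]
head_top [([466.0, 197.0, 131.0], 0.17)]
spout_tip [([613.0, 228.0, 113.0], 0.65)]
dispenser [([612.0, 234.0, 111.0], 0.61), ([465.0, 512.0, 35.0], 0.54), ([468.0, 200.0, 130.0], 0.39)]
```

View pics/w2.png

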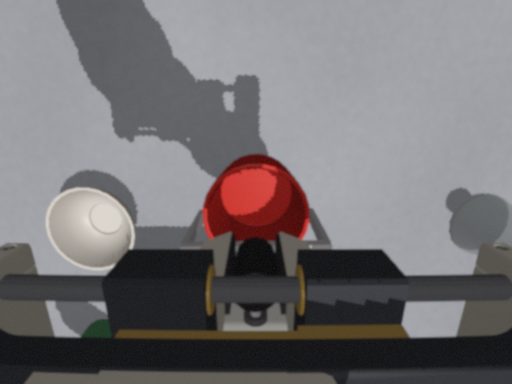

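```bash
python3 -m handwheel '[[0,0,1.5,0],[0,0,2.5,0],[0,0,2.5,0],[0,0,1.5,0],[0,0,0.5,0],[0,0,0,0],[0,0,0,0]]'; python3 - <<'E'
from h import *
plan([543,217,171],101.2)
im=save('side','s3.png'); 
cv2.imwrite('pics/s3c.png',cv2.resize(im['pixels'][90:230,190:330],(560,560),interpolation=2)[:,:,::-1])
d=R.from_euler('z',11.2,degrees=True)
for P in ([-97,0,98],[-97,0,118],[-30,90,118],[-30,-90,118],[-25,-100,310],[-25,100,310]):
  u=proj(im,d.apply(P)+[638.7,235.1,0]); print(P,(np.array(u)-(190,90))*4)
E
```

```text
time: 11.15
tcp_pos: [460.1, 200.3, 171.7]
ee_rot: [-0.307, 3.125, 0.001]
ft_force: [0.5, -0.3, -1.1]
opening: 23.4
t 11.15 tcp [460.1 200.3 171.7] yaw 101.23 tz [ 0.001  0.001 -1.   ] F [ 0.5 -0.3 -1.1] op 23.4 q [-0.17  0.32 -0.35  1.99  0.14  0.85  1.17]
 spin units 0.0 shift cm [-8.45  0.03  0.08]
[-97, 0, 98] [181.52103797 345.47846959]
[-97, 0, 118] [180.30625008 331.43695724]
[-30, 90, 118] [195.68850035 267.22952401]
[-30, -90, 118] [276.51386323 356.87296548]
[-25, -100, 310] [282.66822671 210.0865991 ]
[-25, 100, 310] [184.69683621 114.74946269]
```

View pics/s3c.png

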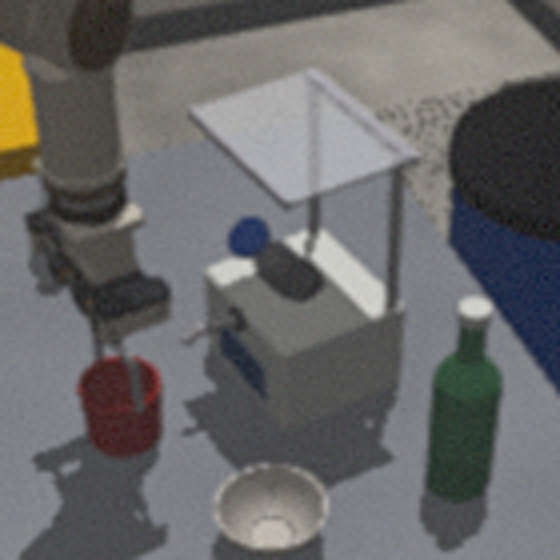

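The gripper holds the cup upright at crop (120,405), in front of the spout tip at (188,342). The model prediction was (181,345), so the dispenser is about 4 mm further in x.

```bash
python3 -m handwheel '[[-1,0.05,0,0],[-1.5,0.05,0,0],[-1.5,0.05,0,0],[-1.5,0.05,0,0],[-1.5,0,0,0],[-1.2,0,0,0],[-0.6,0,0,0],[0,0,0,0],[0,0,0,0]]'; python3 - <<'E'
from h import *
plan([546,217,166],101.2)
im=save('side','s4.png'); 
cv2.imwrite('pics/s4c.png',cv2.resize(im['pixels'][130:220,190:290],(600,540),interpolation=2)[:,:,::-1])
E
```

```text
time: 12.32
tcp_pos: [544.9, 219.0, 170.8]
ee_rot: [0.308, -3.126, 0.0]
ft_force: [-0.0, 0.6, -2.5]
opening: 23.3
t 12.32 tcp [544.9 219.  170.8] yaw 101.24 tz [-0.001 -0.    -1.   ] F [-0.   0.6 -2.5] op 23.3 q [-0.18  0.46 -0.32  1.78  0.18  0.93  1.19]
 spin units 0.01 shift cm [-0.07 -0.22  0.48]
```

View pics/s4c.png

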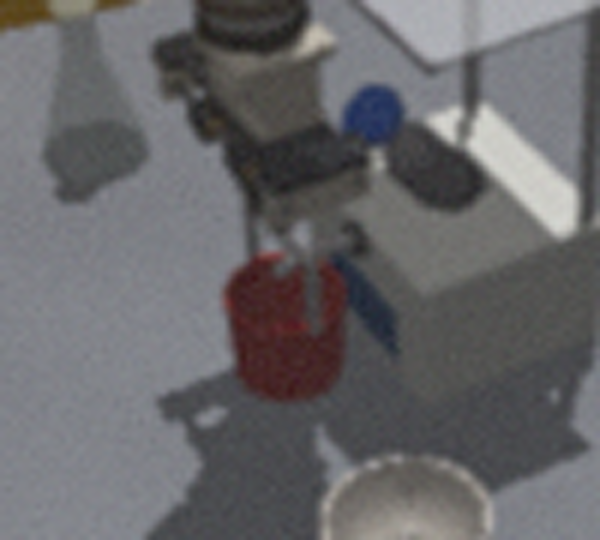

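The spout tip shows at crop (285,268) inside the cup's mouth, which is centred at about (287,285). Next I lower the cup and release it.

```bash
python3 -m handwheel '[[0,0,0.3,0],[0,0,0.15,0],[0,0,0,0]]'; python3 -m handwheel '[[0,0,0.1,0],[0,0,0,0]]'
```

```text
time: 12.75
tcp_pos: [545.2, 219.0, 166.2]
ee_rot: [0.307, -3.126, 0.0]
ft_force: [0.3, 1.1, -0.6]
opening: 23.2
time: 13.0
tcp_pos: [545.4, 219.1, 165.3]
ee_rot: [0.307, -3.126, -0.0]
ft_force: [0.1, -0.0, -1.3]
opening: 23.1
```

```bash
python3 -m handwheel '[[0,0,0.1,0],[0,0,0.1,0],[0,0,0,0]]'
```

```text
time: 13.38
tcp_pos: [546.0, 219.8, 165.1]
ee_rot: [-0.308, 3.125, 0.001]
ft_force: [-2.4, -0.5, 8.1]
opening: 23.1
```

```bash
python3 -m handwheel '[[0,0,-0.1,0],[0,0,0,0],[0,0,0,0],[0,0,0,0],[0,0,0,0]]' 5.5 && python3 -m handwheel '[[0,0,-1,0],[0,0,-2,0],[0,0,-2,0],[0.5,0,-3,0],[2,0,-3,0],[4,0,-2,0],[5,0,0,0],[2,0,0,0],[0,0,0,0]]' 0 20; python3 - <<'E'
from h import *
plan([546,217,166],101.2)
im=save('wrist','w5.png'); im=save('side','s5.png')
for c,t in(('wrist','cup'),('side','cup'),('wrist','dispenser'),('wrist','pump_head'),('wrist','pump_barrel'),('wrist','head_top'),('wrist','spout_tip')): print(c,t,[(np.round(d['point'],0).tolist(),round(d['p'],2)) for d in arm.spot_in(c,t)])
E
```

```text
time: 14.0
tcp_pos: [545.4, 219.1, 164.3]
ee_rot: [0.307, -3.126, 0.0]
ft_force: [-0.1, 0.7, -0.0]
opening: 55.1
time: 15.12
tcp_pos: [412.2, 192.8, 295.5]
ee_rot: [-0.309, 3.125, -0.001]
ft_force: [0.9, -0.8, -0.6]
opening: 0.5
t 15.12 tcp [412.2 192.8 295.5] yaw 101.28 tz [ 0.002 -0.    -1.   ] F [ 0.9 -0.8 -0.6] op 0.5 q [-0.13  0.08 -0.39  1.96  0.03  1.11  1.24]
 spin units 0.01 shift cm [-13.58  -0.22  12.97]
wrist cup [([521.0, 221.0, 24.0], 0.61)]
side cup [([550.0, 207.0, 56.0], 0.95)]
wrist dispenser [([522.0, 215.0, 23.0], 0.16)]
wrist pump_head []
wrist pump_barrel []
wrist head_top []
wrist spout_tip []
```

View pics/w5.png

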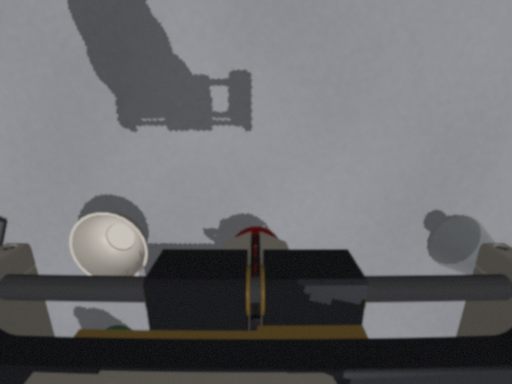

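The cup stands in place, with its rim at (255,235) behind the gripper. Moves never tilt the tool on command, and a vertical tool cannot reach the head. So I check what happens at a joint limit. Raised high enough, j6 saturates and the tool should tip outward, and that orientation should carry over into later rows.

```bash
python3 -m handwheel '[[0,-1.1,-5,0],[0,-1.1,-6,0],[0,-1.1,-6,0],[0,-1.1,-6,0],[0,-1.1,-6,0],[0,-1.1,-6,0],[0,-1.1,-6,0],[0,-1.1,-6,0]]'; python3 -c "
from h import *
plan([412,85,900],101.2)"
```

```text
time: 16.58
tcp_pos: [430.8, 108.9, 723.8]
ee_rot: [-0.3, 3.092, 0.01]
ft_force: [0.4, -0.6, -0.7]
opening: 0.6
t 16.57 tcp [430.8 108.9 723.8] yaw 101.07 tz [ 0.035  0.01  -0.999] F [ 0.4 -0.6 -0.7] op 0.6 q [-0.27  0.03 -0.04  1.07  0.    2.01  1.45]
 spin units -0.02 shift cm [  1.67  -1.93 -17.7 ]
```

```bash
python3 -m handwheel '[[0,0,-6,0],[0,0,-6,0],[0,0,-6,0],[0,0,-6,0]]'; python3 -c "
from h import *
plan([412,85,900],101.2)"
```

```text
time: 17.08
tcp_pos: [411.6, 104.7, 796.9]
ee_rot: [-0.291, 2.93, 0.062]
ft_force: [0.2, -1.2, 0.3]
opening: 0.2
t 17.07 tcp [411.6 104.7 796.9] yaw 101.48 tz [ 0.19  0.06 -0.98] F [ 0.2 -1.2  0.3] op 0.2 q [ 0.13 -0.03 -0.41  0.95 -0.02  2.01  1.48]
 spin units 0.03 shift cm [ -1.71  -1.7  -10.22]
```

```bash
python3 -m handwheel '[[0,-1,-6,0],[0,-1,-6,0],[0,-1,-6,0],[0,-1,-6,0]]'; python3 -c "
from h import *
plan([412,85,900],101.2)"
```

```text
time: 17.58
tcp_pos: [372.7, 51.7, 875.7]
ee_rot: [-0.264, 2.745, 0.087]
ft_force: [0.1, 0.1, 0.4]
opening: 0.5
t 17.57 tcp [372.7  51.7 875.7] yaw 101.28 tz [ 0.366  0.096 -0.926] F [0.1 0.1 0.4] op 0.5 q [-0.03 -0.14 -0.11  0.88 -0.07  2.01  1.59]
 spin units 0.01 shift cm [-5.06  2.57 -0.49]
```

```bash
python3 -m handwheel '[[-2,-0.5,-5.5,0],[-2,-0.5,-5.5,0],[-2,-0.5,-5.5,0],[-2,-0.5,-5.5,0]]'; python3 -c "
from h import *
plan([412,85,900],101.2)"
```

```text
time: 18.08
tcp_pos: [371.3, 31.7, 958.6]
ee_rot: [-0.243, 2.559, 0.098]
ft_force: [-0.1, -0.8, -0.3]
opening: 0.4
t 18.07 tcp [371.3  31.7 958.6] yaw 101.19 tz [ 0.529  0.121 -0.84 ] F [-0.1 -0.8 -0.3] op 0.4 q [-0.08 -0.12 -0.    0.68 -0.08  2.01  1.62]
 spin units -0.0 shift cm [-1.    4.33  7.72]
```

The tilt carries over: it is now 33° at azimuth 13°. A bit more, then I triangulate the head and come down in front of the shield.

```bash
python3 -m handwheel '[[-2,0,-5.5,0],[-2,0,-5.5,0]]'; python3 - <<'E'
from h import *
a,b=arm.get_image('top'),arm.get_image('side')
def tri(p,q):
  o1,d1=ray(a,*p);o2,d2=ray(b,*q);d1/=np.linalg.norm(d1);d2/=np.linalg.norm(d2)
  s=np.linalg.lstsq(np.c_[d1,-d2],o2-o1,rcond=None)[0];x,y=o1+s[0]*d1,o2+s[1]*d2;print((x+y)/2,np.linalg.norm(x-y));return (x+y)/2
tri((199.3,174.1),(252.2,148.8)); print(atz(a,199.3,174.1,215)); 
tri((206.3,199.5),(237.3,175.3)); tri((167.9,175.6),(237.5,117.5)); tri((223.9,163.9),(262,141.2))
plan([543,214,337],101.2)
for c in 'top','side':
  for t in 'pump_head','head_top','cup': print(c,t,[(np.round(d['point'],0).tolist(),round(d['p'],2)) for d in arm.spot_in(c,t)])
E
```

```text
time: 18.32
tcp_pos: [352.9, 29.0, 997.4]
ee_rot: [-0.232, 2.468, 0.102]
ft_force: [-0.5, -0.3, 0.3]
opening: 0.8
[623.52500677 229.75356942 213.76571908] 10.744783002979842
[617.91030789 230.41924956 215.        ]
[546.40495644 216.4417254  101.27061406] 12.021969061700178
[597.11226786 324.97052653 316.34078299] 5.540865397843306
[636.58912555 132.60279806 314.28826543] 5.1080166168295325
t 18.43 tcp [350.5  28.7 999.5] yaw 101.05 tz [ 0.608  0.131 -0.783] F [-0.1 -0.6  0.8] op 0.5 q [-0.08 -0.14  0.    0.6  -0.09  2.02  1.61]
 spin units -0.02 shift cm [23.7  13.56 66.01]
top pump_head []
top head_top [([768.0, 14.0, 154.0], 0.62), ([625.0, 234.0, 207.0], 0.57)]
top cup [([548.0, 218.0, 41.0], 0.97), ([576.0, 2.0, 23.0], 0.49)]
side pump_head [([555.0, -556.0, 131.0], 0.39), ([550.0, 206.0, 51.0], 0.25)]
side head_top [([626.0, 227.0, 214.0], 0.42)]
side cup [([548.0, 208.0, 57.0], 0.73)]
```

```bash
python3 -c "
from h import *
plan([496,204,365],101.2)"; python3 -m handwheel '[[0.9,0.6,3,0],[1.9,1.2,4.8,0],[1.9,1.2,4.8,0],[1.9,1.2,4.8,0],[1.9,1.2,4.8,0],[1.9,1.2,4.8,0],[1.9,1.2,4.8,0],[1.9,1.2,4.8,0],[1.9,1.2,4.8,0],[1.9,1.2,4.8,0],[0,0,0,0]]'; python3 -c "
from h import *
plan([496,204,365],101.2)"
```

```text
t 18.73 tcp [354.   29.2 995.6] yaw 101.06 tz [ 0.6    0.13  -0.789] F [ 0.   0.5 -0.4] op 0.5 q [-0.08 -0.13  0.    0.6  -0.09  2.01  1.61]
 spin units -0.02 shift cm [25.2  13.48 60.55]
time: 20.1
tcp_pos: [497.8, 182.4, 542.1]
ee_rot: [-0.24, 2.529, 0.091]
ft_force: [-0.0, -0.9, 1.1]
opening: 0.3
t 20.1 tcp [497.8 182.4 542.1] yaw 101.07 tz [ 0.555  0.119 -0.823] F [-0.  -0.9  1.1] op 0.3 q [-0.24 -0.27 -0.2   1.85  0.1   0.97  1.28]
 spin units -0.02 shift cm [ 9.86  1.96 14.74]
```

```bash
python3 -m handwheel '[[1.7,0.4,2.6,0],[1.7,0.4,2.6,0],[1.7,0.4,2.6,0],[1.7,0.4,2.6,0],[1.7,0.4,2.4,0],[0,0,0,0]]'; python3 - <<'E'
from h import *
plan([496,204,388],101.2)
im=save('wrist','w6.png')
print(proj(im,[624,231,213]))
for t in 'pump_head','head_top','pump_barrel','cup_grip': print(t,[(np.round(d['point'],0).tolist(),round(d['p'],2),np.round(proj(im,d['point']))) for d in arm.spot_in('wrist',t)])
E
```

```text
time: 20.85
tcp_pos: [499.6, 204.7, 395.4]
ee_rot: [-0.237, 2.52, 0.093]
ft_force: [0.2, -0.3, 0.3]
opening: 0.1
t 20.85 tcp [499.6 204.7 395.4] yaw 100.98 tz [ 0.563  0.12  -0.818] F [ 0.2 -0.3  0.3] op 0.1 q [-0.22 -0.19 -0.3   2.11  0.22  0.63  1.09]
 spin units -0.03 shift cm [ 0.73 -0.    0.4 ]
(np.float64(254.93167735592706), np.float64(173.41728851828182))
pump_head [([622.0, 231.0, 218.0], 0.77, array([255., 175.]))]
head_top [([620.0, 237.0, 214.0], 0.78, array([260., 173.]))]
pump_barrel [([629.0, 232.0, 216.0], 0.93, array([255., 178.]))]
cup_grip [([555.0, 221.0, 50.0], 0.97, array([256.,  54.]))]
```

View pics/w6.png

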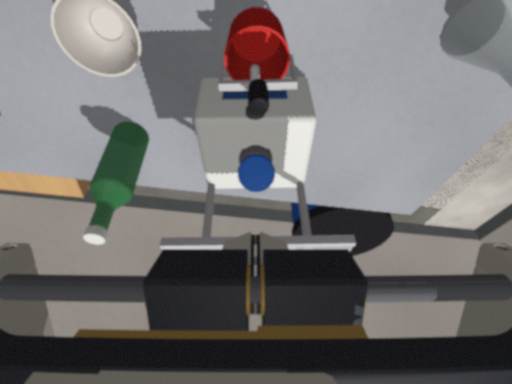

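The blue head is at (256,173), where predicted. The shield edge is at row 243 and the cup is under the spout at (258,45). I approach along the axis to 30 mm short.

```bash
python3 -c "
from h import *
p=np.array([617.5,229.7,208]);a=np.array([.563,.12,-.818])
plan(p-a*49,101.2)"
```

```text
t 21.1 tcp [500.7 205.4 398.1] yaw 100.97 tz [ 0.567  0.122 -0.815] F [ 0.4 -0.2  0.2] op 0.0 q [-0.22 -0.19 -0.3   2.11  0.22  0.63  1.09]
 spin units -0.03 shift cm [ 1.27 -0.11 17.51]
```

```bash
python3 -m handwheel '[[0.6,0,1.5,0],[0.5,0,3,0],[0,0,3,0],[0,0,3,0],[0,0,3,0],[0,0,2.5,0],[0,0,1,0],[0,0,0,0],[0,0,0,0]]'; python3 - <<'E'
from h import *
p=np.array([617.5,229.7,208]);a=np.array([.563,.12,-.818])
plan(p-a*19,101.2)
im=save('side','s6.png')
cv2.imwrite('pics/s6c.png',cv2.resize(im['pixels'][90:210,190:300],(550,600),interpolation=2)[:,:,::-1])
E
```

```text
time: 22.22
tcp_pos: [587.1, 224.5, 251.5]
ee_rot: [-0.237, 2.517, 0.095]
ft_force: [0.4, 0.1, 0.2]
opening: 0.8
t 22.23 tcp [587.1 224.5 251.5] yaw 101.0 tz [ 0.565  0.122 -0.816] F [0.4 0.1 0.2] op 0.8 q [-0.22  0.17 -0.3   2.13  0.73  0.33  0.62]
 spin units -0.02 shift cm [-0.   -0.13  3.43]
```

View pics/s6c.png

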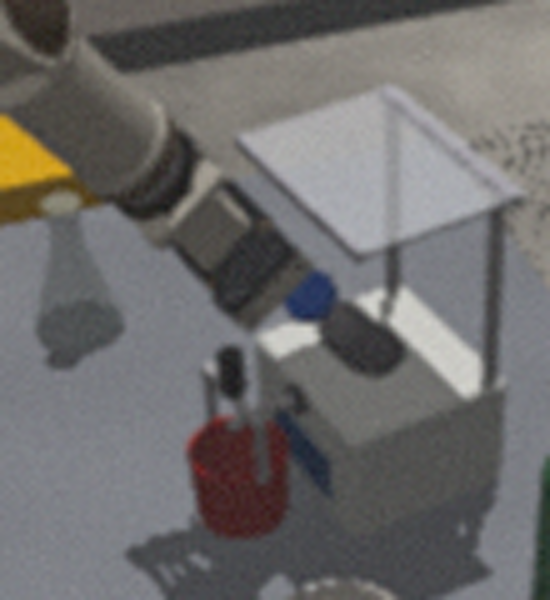

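The side view shows the gripper in line with the head at crop (312,295), clear of the shield. The cup is still under the spout at (240,470). Next I touch the head and feel along.

```bash
python3 -m handwheel '[[0,0,1,0],[0,0,1,0],[0,0,0.6,0],[0,0,0,0]]'; python3 -m handwheel '[[0,0,0.3,0],[0,0,0.3,0],[0,0,0.3,0],[0,0,0,0]]'; python3 -m handwheel '[[0,0,0.3,0],[0,0,0.3,0],[0,0,0,0]]';  python3 -c "
from h import *
plan([587.1,224.5,251.5],101.2)"
```

```text
time: 22.78
tcp_pos: [601.3, 227.4, 229.2]
ee_rot: [-0.237, 2.518, 0.095]
ft_force: [0.7, -0.7, 0.9]
opening: 0.6
time: 23.28
tcp_pos: [606.6, 228.6, 221.9]
ee_rot: [-0.237, 2.518, 0.095]
ft_force: [-1.7, -0.8, 3.8]
opening: 0.4
time: 23.65
tcp_pos: [610.0, 229.3, 216.9]
ee_rot: [-0.237, 2.518, 0.095]
ft_force: [-3.2, -0.4, 4.5]
opening: 0.3
t 23.65 tcp [610.  229.3 216.9] yaw 101.0 tz [ 0.564  0.122 -0.817] F [-3.2 -0.4  4.5] op 0.3 q [-0.29  0.26 -0.22  2.11  0.9   0.27  0.46]
 spin units -0.02 shift cm [-0.09  0.02 -4.18]
```

```bash
for i in 1; do python3 -m handwheel '[[0,0,0.3,0],[0,0,0,0]]'; python3 -m handwheel '[[0,0,0.3,0],[0,0,0,0]]'; done; python3 -c "
from h import *
plan([587.1,224.5,251.5],101.2)"
```

```text
time: 23.9
tcp_pos: [611.7, 229.6, 214.5]
ee_rot: [-0.237, 2.518, 0.095]
ft_force: [-3.1, -1.3, 4.9]
opening: 0.2
time: 24.15
tcp_pos: [613.4, 229.9, 212.1]
ee_rot: [-0.237, 2.518, 0.095]
ft_force: [-3.6, -2.5, 5.8]
opening: 0.2
t 24.15 tcp [613.4 229.9 212.1] yaw 101.0 tz [ 0.564  0.121 -0.817] F [-3.6 -2.5  5.8] op 0.2 q [-0.3   0.27 -0.21  2.11  0.92  0.26  0.44]
 spin units -0.03 shift cm [-0.09  0.02 -4.77]
```

```bash
python3 -m handwheel '[[0,0,0.3,0],[0,0,0,0]]';python3 -c "
from h import *
plan([587.1,224.5,251.5],101.2)"
```

```text
time: 24.4
tcp_pos: [615.0, 230.3, 209.6]
ee_rot: [-0.237, 2.518, 0.095]
ft_force: [-4.4, -1.1, 5.6]
opening: 0.0
t 24.4 tcp [615.  230.3 209.6] yaw 101.0 tz [ 0.564  0.121 -0.817] F [-4.4 -1.1  5.6] op 0.0 q [-0.3   0.28 -0.2   2.11  0.93  0.26  0.43]
 spin units -0.03 shift cm [-0.09  0.02 -5.06]
```

```bash
python3 -m handwheel '[[0,0,0.3,0],[0,0,0,0]]'
```

```text
time: 24.65
tcp_pos: [616.7, 230.6, 207.2]
ee_rot: [-0.237, 2.518, 0.095]
ft_force: [-4.1, -2.3, 6.5]
opening: 0.5
```

```bash
python3 -m handwheel '[[0,0,0.2,0],[0,0,0,0]]'
```

```text
time: 24.9
tcp_pos: [617.6, 230.8, 205.9]
ee_rot: [-0.237, 2.518, 0.094]
ft_force: [-7.8, -2.8, 9.8]
opening: -0.1
```

```bash
python3 -m handwheel '[[0,0,0.2,0],[0,0,0,0]]'
```

```text
time: 25.15
tcp_pos: [618.5, 231.0, 204.5]
ee_rot: [-0.237, 2.517, 0.094]
ft_force: [-11.3, -4.1, 14.6]
opening: 0.4
```

The force is rising at about 3 N/mm, so that is the stop. A bit firmer, a short hold, then back off along the axis.

```bash
python3 -m handwheel '[[0,0,0.1,0],[0,0,0,0],[0,0,0,0]]'
```

```text
time: 25.52
tcp_pos: [618.9, 231.1, 203.9]
ee_rot: [-0.237, 2.517, 0.094]
ft_force: [-13.2, -4.3, 15.2]
opening: 0.6
```

```bash
python3 -m handwheel '[[0,0,0.05,0],[0,0,0,0],[0,0,0,0],[0,0,0,0],[0,0,0,0]]'
```

```text
time: 26.15
tcp_pos: [619.2, 231.1, 203.6]
ee_rot: [-0.237, 2.517, 0.094]
ft_force: [-13.6, -4.8, 17.0]
opening: 0.2
```

```bash
python3 -m handwheel '[[0,0,-0.5,0],[0,0,-0.7,0],[0,0,-0.8,0],[0,0,-1,0],[0,0,-2,0],[0,0,-3,0],[0,0,-4,0],[0,0,-4,0],[0,0,-4,0],[0,0,0,0],[0,0,0,0]]'; python3 - <<'E'
from h import *
plan([587.1,224.5,251.5],101.2)
a=arm.get_image('side'); b=arm.get_image('wrist')
cv2.imwrite('pics/fin.png',np.hstack([cv2.resize(a['pixels'][90:210,190:310],(380,380),interpolation=2),cv2.resize(b['pixels'][:260],(420,213))[:213].repeat(1,0) if 0 else cv2.copyMakeBorder(cv2.resize(b['pixels'],(420,315)),0,65,0,0,0)])[:,:,::-1])
for c in 'wrist','side','top':
  for t in 'cup','pump_head','bowl','bottle','flask','jug': print(c,t,[(np.round(d['point'],0).tolist(),round(d['p'],2)) for d in arm.spot_in(c,t)][:2])
E
```

```text
time: 27.52
tcp_pos: [506.5, 206.8, 365.1]
ee_rot: [-0.237, 2.519, 0.094]
ft_force: [-0.2, -1.0, -0.1]
opening: 0.6
t 27.52 tcp [506.5 206.8 365.1] yaw 101.0 tz [ 0.563  0.121 -0.817] F [-0.2 -1.  -0.1] op 0.6 q [-0.1  -0.14 -0.41  2.14  0.23  0.55  1.07]
 spin units -0.03 shift cm [-0.2   0.04 14.04]
wrist cup [([552.0, 222.0, 57.0], 0.95)]
wrist pump_head [([619.0, 228.0, 215.0], 0.67)]
wrist bowl [([578.0, -13.0, 26.0], 0.77)]
wrist bottle [([764.0, 20.0, 129.0], 0.71), ([620.0, 235.0, 211.0], 0.7)]
wrist flask [([469.0, 511.0, 43.0], 0.76)]
wrist jug [([638.0, 230.0, 118.0], 0.28)]
side cup [([553.0, 210.0, 55.0], 0.82)]
side pump_head [([628.0, 229.0, 212.0], 0.66)]
side bowl [([577.0, 24.0, 27.0], 0.77)]
side bottle []
side flask [([476.0, 520.0, 55.0], 0.85)]
side jug [([555.0, -557.0, 132.0], 0.68)]
top cup [([548.0, 218.0, 41.0], 0.97), ([576.0, 2.0, 23.0], 0.49)]
top pump_head []
top bowl [([577.0, 3.0, 22.0], 0.6)]
top bottle [([768.0, 13.0, 154.0], 0.78)]
top flask [([627.0, 233.0, 213.0], 0.61), ([465.0, 523.0, 62.0], 0.56)]
top jug [([562.0, -527.0, 133.0], 0.95)]
```

View pics/fin.png

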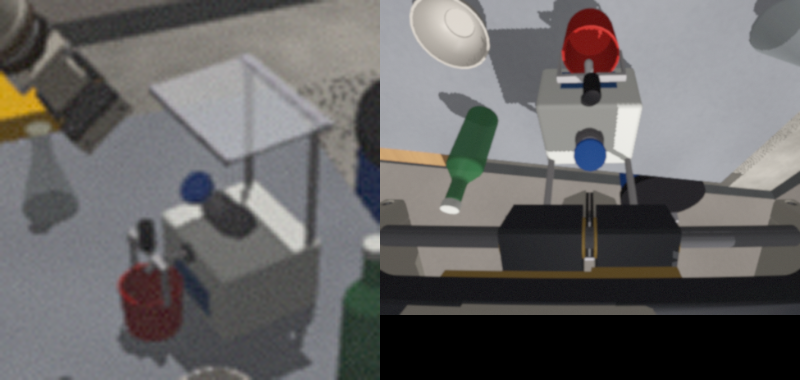

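The cup stands upright with the spout in its mouth, and the blue head is back up. The bystanders have not moved and the tool is clear.

```bash
python3 -c "
from cell import arm
print(arm.hand_in())"
```

```text
the job is handed in; nothing more can be done
None
```

The job is done and handed in at about 28 s of the 67 s allowed; no verdict was reported.

- **Cup:** I lifted it 26 mm off the left-hand stand, pulled it out, slid it in under the spout and released it standing. My last look had it upright, with the spout over its mouth.
- **Tilting the tool:** The moves cannot tilt the tool on command. I raised the arm until joint 6 reached its limit, which tipped the tool about 35°. That tilt held while I came in below the shield, along the pump's axis.
- **Pump:** I felt the stop after roughly 18–20 mm of travel, where the force began rising at about 3 N per mm. I held about 22 N there for a moment (35 N counts as ramming). I then backed off along the axis, and the head is up again in the last pictures.
- **Last checks:** The tool was clear, with wrist force close to zero. In at least one camera each, the bowl, bottle, flask and jug were where they started, to within the detectors' accuracy.
- **Misses and disagreements:** In the final check the side camera missed the bottle, the top camera missed the pump head, and the wrist camera did not find the jug properly. The wrist camera also put the bowl's y position about 17 mm off, but the other two cameras and the picture showed it unmoved. The spout position differed by about 4 mm between the top and side cameras, which is small against the 90 mm mouth.

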